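# Set the fume extractor's fan speed and start it

## Robot

A 6-joint arm with a two-finger parallel gripper is mounted at the origin on a cart in front of the work surface, level with it; the furniture and walls round the work are solid. World frame = base frame: x ahead of the robot, y to its left, z up, the work surface at z = 0. Lengths are in mm, angles in rad, forces in N, time in s.
With the tool pointing down it reaches from about 400 to 925 mm from the base axis. Payload 12.5 kg.
Tool frame: the origin (TCP) lies on the centre line of the jaws, within the pads' length; the fingertips stand 14 mm ahead of it and the grasp point (between the pads) lies 5 mm behind it; z points along the fingers, y is the direction in which the jaws open and shut (so a half turn about z gives the same grasp; the last joint's range is limited). The gripper opens to 95 mm and grips with 3 to 60 N. Pads are 20 mm wide; open, the fingers measure 119 mm over their backs; the gripper's body (75 mm by 180 mm) begins 59 mm behind the grasp point.
Start: joints at [-1.24, 0.491, 1.559, -0, 1.092, -0.106], TCP at [264.426, -566.329, 193.561] pointing down, gripper open.
Joint ranges: [-3.1, 3.1], [-0.84, 2.19], [0.05, 2.79], [-1.13, 4.28], [0.06, 2.93], [-2.69, 2.69]. Speed limits (rad/s): [2.22, 2.22, 2.79, 3.14, 3.14, 3.14].

## Interface

Orientations are given as [roll, pitch, yaw] about the fixed x, y, z axes, in that order (R = Rz(yaw) Ry(pitch) Rx(roll)).
In Python, from cell import * gives the robot as it stands.
- The arm moves only by the tool play_rows, never from a script. Its argument "moves" is a list of rows, each a list of 7 numbers: the shift along the tool's x, y, z in m, then the turn, a rotation vector about the tool's x, y, z in rad, then the opening in per cent of the stroke, from 0 (shut) to 100 (fully open). In form: [[tx, ty, tz, ax, ay, az, claw], ...]. A call has 1 to 8 rows; each row shifts and turns the pose as measured when the row begins, along the tool's axes as they then stand; what a row does not reach is not made up. A row lasts 1/10 s, in which the tool goes at most 50 mm and 8.59 degrees, less where a joint would pass 70% of its speed; a pose out of reach is approached as far as the arm can. A call is refused whole if a number of a shift passes 0.05 or a number of a turn 0.15, either way. A call with a gripper value outside its range is refused whole. The fingers move at their own pace and stop on an object; the grip force is fixed at half the most. Time passes only in rows, so rows that do not move let the fingers close. It gives the time, the measured TCP pose, the force and the opening at its end, in the units of the state.
- state(): the state, without advancing time (a new reading comes with each control period).
- read_camera(name): name is "side" or "top"; returns a dict with "img" (480x640x3 uint8, red, green, blue), "fx", "fy", "cx", "cy" (pixels), "R" (3x3) and "t" (3): a world point X has camera coordinates R X + t. Camera axes: x right, y down, z forward; pixel columns grow to the right and rows downward; lengths in mm; the calibration is good to about 2 mm. A picture is of the moment at which its call begins. There is no depth.
- job_done(): hands the job in, once; it reports no verdict.
The state is a dict: "t": time; "joints": joint angles; "qvel": joint speeds; "tau": joint torques, N m; "eef_pos": TCP position; "tcp_rot": TCP orientation; "ft_force": force on the tool from outside, world axes, zero at the start; "moment": the same for the moment, N m; "opening": opening from 0.0 (shut) to 1.0 (fully open).
Only numpy, scipy, OpenCV 4.12 (cv2) and the standard library are available. Lean on these libraries where they do the work, as an engineer would, in place of code of your own. Each camera call takes 0.05 s, during which the arm holds its last target.

## Task

Get the bench fume extractor running for soldering: push its pointer selector round clockwise with a fingertip, click by click, to the fifth dot after the off bar, without turning it past that dot. Then press the start button beside it fully down with a fingertip and let go. Only push and press: do not pinch the selector, and leave the circuit board on the intake grille and the loupe, solder reel and tweezers near by where they are.

Things in the scene. Friction and masses are not known exactly. Their poses are not given: they have to be found in the camera images.
- extractor: downdraft fume extractor, a flat grey housing fixed to the desk, 180 (x) x 270 (y) x 55 mm high; origin at the centre of its underside, x away from its front edge, y to its left, z up. Left half of the top: dark slotted grille; right: aluminium control panel with the selector at the rear and the start button 86 mm in front of it.
- selector_axis (a point): point on the selector's upright axis of rotation at the level of the panel (55 mm above the desk); axes as the extractor's. Extractor frame: (28, -78, 55) mm. Marks lie on a circle of 47 mm radius round it: an off bar, then seven raised dots clockwise every 30 degrees.
- selector (a joint): angle of the black selector (rad), growing clockwise seen from above: 0 at the off bar to 3.665 at the seventh dot, end stops at both. Detents every 0.5236: dot n is at n x 0.5236, the fifth at 2.618. Starts at the off bar, first or second dot, rarely balanced between two marks. Past halfway between marks it snaps on into the next detent; needs about 0.1 N m and stays where it is left.
- pointer_tip (a point): outer end of the pointer's top, 38 mm from the selector's axis, 26 mm above the panel; x outward along the pointer. At joint value q the pointer points to 1.833 - q (rad, anticlockwise from the extractor's +x). A white line runs along its top.
- start_button_top (a point): centre of the top of the round grey start button (22 mm across), 22 mm above the panel, in its black surround (38 mm across, 12 mm high); its z is up. 86 mm from the selector's axis, towards the front edge.
- start_button (a joint): travel of the start button in m: 0 up, 0.006 fully down, about 4 N; it springs back up when let go.
- board: green circuit board 60 x 86 x 10 mm lying loose on the intake grille; origin at the centre of its underside. Leave it.
- loupe: black bench loupe, 44 mm across, 34 mm high, standing loose on the desk to the right of the extractor; origin at the centre of its underside. Leave it.
- reel: solder reel, 54 mm across, 32 mm high, standing loose on the desk to the left of the extractor; origin at the centre of its underside. Leave it.
- tweezers: steel tweezers, 119 mm long, 9 mm high, lying loose on the desk to the right of the extractor, beyond the loupe; origin at the centre of the underside. Leave them.
- pointer_flank (a point): point on the pointer's anticlockwise (left) flank, the one pushed to turn it clockwise: 28 mm from the axis, 16 mm above the panel; x outward. The arm is 11 mm wide, reaches 38 mm from the axis (tail 10 mm the other way, hub 20 mm across), stands 6 to 26 mm above the panel, over a flat skirt of 21 mm radius, 6 mm high. Fingers pressing both flanks at once (over 1 N each) count as pinching.

How it is judged (in metres and radians):
On the way, in this order (a step that is already met when the one before it is completed fails the run):
1. a finger pushes on the pointer, still short of the fifth dot ((contact force between the fingers and selector_c2 above 0.5 N or contact force between the fingers and selector_c3 above 0.5 N) and value of joint selector below 2.4 rad), for 0.02 s.
2. the selector rests in the detent of the fifth dot (value of joint selector between 2.498 and 2.738 rad), for 0.2 s.
3. the start button is pressed fully down by the fingers (value of joint start_button above 0.0048 m and contact force between the fingers and anything else above 0.5 N and value of joint selector above 2.498 rad), for 0.05 s.
At the end, for the whole second after the job is handed in: the selector rests at the fifth dot (2.618 rad, within 0.12) and the start button, having been pressed at least 4.8 mm down after that, is up again (under 1.5 mm) (all of step 2 and value of joint start_button below 0.0015 m); the robot touches nothing.
It fails at once if the selector is turned past the fifth dot (more than 0.35 rad beyond it) (value of joint selector above 2.968 rad).
It fails at once if the start button is pressed before the selector has reached the fifth dot (value of joint start_button above 0.003 m and value of joint selector below 2.25 rad).
It fails at once if the pointer is pinched: the fingers press on both of its flanks (contact force between the fingers and selector_c2 above 1 N and contact force between the fingers and selector_c3 above 1 N).
It fails at once if the board, loupe, reel or tweezers are moved (over 15 mm) or lifted (distance of any of board, loupe, reel, tweezers from where it was at the start of the episode above 0.015 m).
It also fails if it takes over 45 s, if anything falls off the work surface, if the arm or the gripper's body presses on something with over 40 N, if the wrist force passes 120 N, or if a joint passes its speed limit or range.

## Working session

There is one attempt and no reset: what is moved stays moved. The work goes in short steps, Python scripts to look and compute and a tool call to move; the robot and the scene stay as the last step left them, time stands still between calls to the robot, and variables do not carry over. Pictures are saved under pics/ and viewed, and the job is handed in when it is done.

Besides the shell and the picture viewer there is one more tool, called after ">>>" by a JSON object that holds its "fn" and its "kwargs". play_rows: Moves the arm, as the interface text tells. Its arguments: {"type":"object","properties":{"moves":{"type":"array"}},"required":["moves"]}

```bash
ls; mkdir -p pics; python3 - <<'E'
from cell import *
import cv2
print(state())
for n in("top","side"):
    c=read_camera(n); cv2.imwrite(f"pics/{n}0.png",c["img"][:,:,::-1]); print(n,c["fx"],c["fy"],c["cx"],c["cy"],c["R"],c["t"])
E
```

```text
pics
{'t': 0.0, 'joints': array([-1.23961326e+00,  4.91540922e-01,  1.55952925e+00,  2.13598196e-05,
        1.09170819e+00, -1.05590657e-01]), 'qvel': array([ 0.00041499,  0.00023935,  0.00134592, -0.0016317 , -0.00010934,
        0.00069201]), 'tau': array([-1.37470306e-03, -6.12649655e+01, -2.58181626e+01,  6.91825664e-02,
        4.81887453e-02, -8.40079042e-05]), 'eef_pos': array([ 264.31581893, -566.01595119,  192.94587065]), 'tcp_rot': array([-3.14041554e+00, -1.43805614e-04,  4.36763785e-01]), 'ft_force': array([-0.24105743, -0.79818991, -0.01269857]), 'moment': array([-0.05826205, -0.03813443, -0.051481  ]), 'opening': 1.0030957750551506}
top 572.9289451038004 572.9289451038004 313.51720497053947 242.9152128748413 [[-0.0251266  -0.9996741  -0.00451142]
 [-0.99109287  0.02550079 -0.13070818]
 [ 0.13078063  0.00118699 -0.99141062]] [  56.59917566  540.73734108 1240.81479728]
side 560.596546212136 560.596546212136 318.39080595989475 225.7680900216527 [[ 9.99968332e-01  3.25099538e-04 -7.95166257e-03]
 [-6.38270179e-03 -5.64040046e-01 -8.25722767e-01]
 [-4.75349821e-03  8.25747371e-01 -5.64020109e-01]] [-506.89858291  100.23809634 1363.8154537 ]
```

View pics/top0.png

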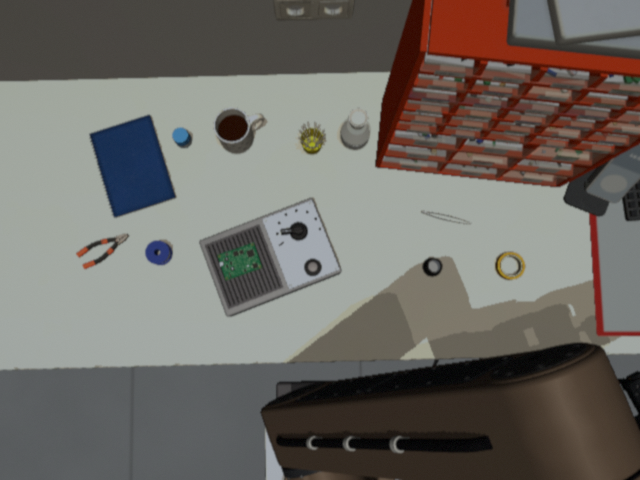

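View pics/side0.png

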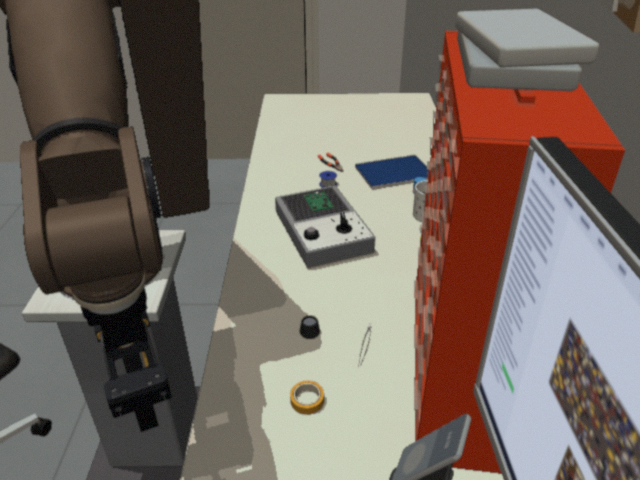

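The top view shows the extractor centred near (270,257), selector near (297,231) and button near (313,267). The side view shows the selector near (346,225) and button near (312,233). I'll enlarge both.

```bash
python3 - <<'E'
import cv2
a=cv2.imread("pics/top0.png")[195:320,195:345]; cv2.imwrite("pics/top0c.png",cv2.resize(a,None,fx=4.8,fy=4.8,interpolation=cv2.INTER_CUBIC))
a=cv2.imread("pics/side0.png")[180:270,270:380]; cv2.imwrite("pics/side0c.png",cv2.resize(a,None,fx=6,fy=6,interpolation=cv2.INTER_CUBIC))
E
```

```text
(no output)
```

View pics/top0c.png

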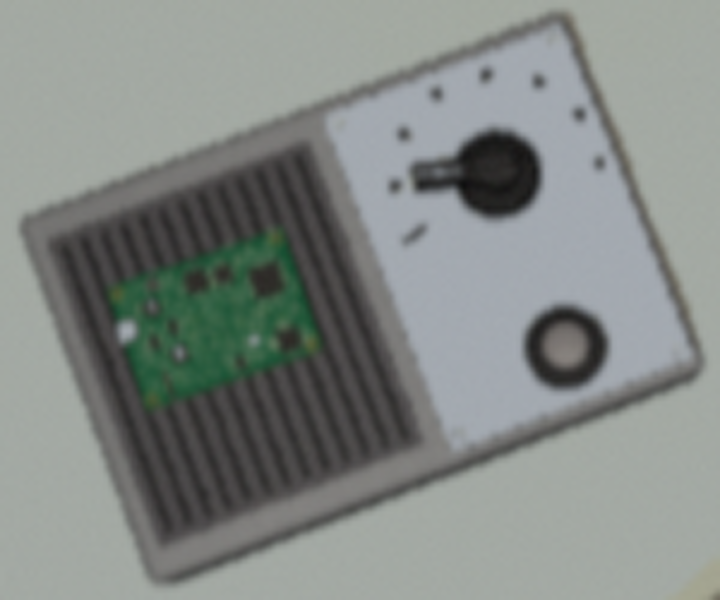

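View pics/side0c.png

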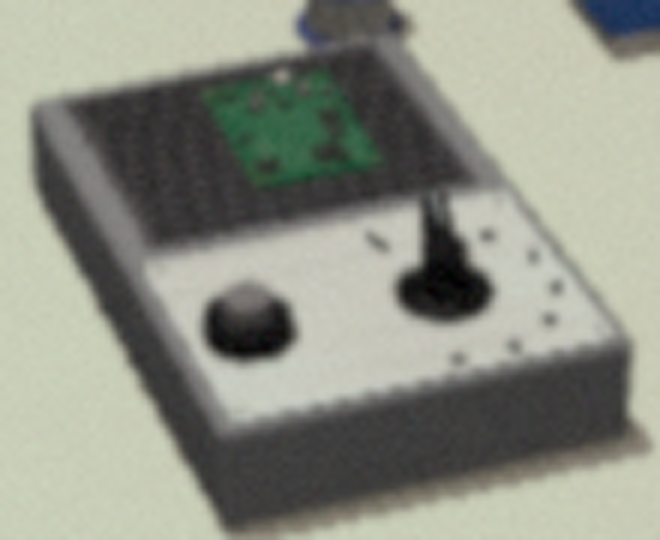

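In the top crop the pointer sits at the first dot (395,186). Dots 2 to 7 are at (404,134), (437,94), (487,75), (540,82), (580,115) and (600,163), the off bar at (414,235), and the button top at (565,343). In the side crop the bar is at (376,241), dots 2 to 7 run from (488,236) to (459,359), and the button top is near (250,303). Next I'll fit the pose from both views.

```bash
cat > h.py <<'E'
import numpy as np
from scipy.optimize import least_squares
from cell import *
E
python3 - <<'E'
from h import *
C={n:read_camera(n) for n in("top","side")}
def proj(c,X):
    p=c["R"]@X+c["t"]; return np.array([c["fx"]*p[0]/p[2]+c["cx"],c["fy"]*p[1]/p[2]+c["cy"]])
T={0:(414,235),1:(395,186),2:(404,134),3:(437,94),4:(487,75),5:(540,82),6:(580,115),7:(600,163),'b':(565,343)}
S={0:(376,241),2:(488,236),3:(533,257),4:(556,288),5:(549,320),6:(516,347),7:(459,359),'b':(250,303)}
obs=[("top",k,np.array([195+(x+.5)/4.8-.5,195+(y+.5)/4.8-.5])) for k,(x,y) in T.items()]+[("side",k,np.array([270+(x+.5)/6-.5,180+(y+.5)/6-.5])) for k,(x,y) in S.items()]
def pt(k,p):
    if k=='b': l=np.array([28-86,-78,77.])
    else:
        a=1.833-k*.5236; l=np.array([28+47*np.cos(a),-78+47*np.sin(a),56])
    c,s=np.cos(p[3]),np.sin(p[3])
    return np.array([p[0]+c*l[0]-s*l[1],p[1]+s*l[0]+c*l[1],l[2]+p[2]])
def run(sel,fz=True):
    f=lambda p:np.concatenate([proj(C[n],pt(k,p if fz else [p[0],p[1],0,p[3]]))-o for n,k,o in obs if n in sel])
    r=least_squares(f,[500,100,0,.3]); return r
for sel,fz in((("top","side"),True),(("top","side"),False),(("top",),False),(("side",),False)):
    r=run(sel,fz);p=r.x
    print(sel,fz,p.round(3),np.sqrt(np.mean(r.fun**2)).round(2),np.abs(r.fun).max().round(2))
    if not fz:p[2]=0
    c,s=np.cos(p[3]),np.sin(p[3]);A=np.array([p[0]+c*28+s*78,p[1]+s*28-c*78]);print(' axis',A.round(1),'btn',pt('b',p).round(1))
    # pointer end
    for q in(0.5236,): 
        b=p[3]+1.833-q
        X=np.array([*(A+38*np.array([np.cos(b),np.sin(b)])),81]);u=proj(C["top"],X);v=proj(C["side"],X);print((u-195)*4.8,(v-[270,180])*6)
E
```

```text
('top', 'side') True [5.14705e+02 1.39102e+02 5.90000e-02 3.55000e-01] 0.59 1.16
 axis [568.1  75.7] btn [487.4  45.8  77.1]
[409.71055734 171.07355133] [426.392416   192.76741101]
('top', 'side') False [ 5.14711e+02  1.39119e+02 -1.57220e+01  3.55000e-01] 0.59 1.15
 axis [568.1  75.7] btn [487.4  45.8  77. ]
[409.67201041 171.06050854] [426.40626106 192.74498326]
('top',) False [5.13811e+02 1.39517e+02 0.00000e+00 3.47000e-01] 0.13 0.38
 axis [566.6  75.7] btn [485.8  46.5  77. ]
[409.77119116 173.5242023 ] [423.73559082 192.79464017]
('side',) False [ 5.15854e+02  1.38999e+02 -5.08178e+02  3.68000e-01] 0.35 1.03
 axis [570.   76.3] btn [489.8  45.4  77. ]
[408.43478287 167.8516523 ] [429.87595277 192.03447586]
```

The two views agree to about 2 mm. The axis is at about (568,76), yaw about 0.353, and the selector is at dot 1. Now I'll check that the cabinet is clear of the path.

```bash
python3 - <<'E'
from h import *
c=read_camera("top")
def ray(u,v,z):
    d=c["R"].T@np.array([(u-c["cx"])/c["fx"],(v-c["cy"])/c["fy"],1]);o=-c["R"].T@c["t"];return (o+d*(z-o[2])/d[2])
for uv in((378,165),(560,186),(427,52),(433,266),(570,205)):
    print(uv,[ray(*uv,z).round(0) for z in(0,200,400)])
E
```

```text
(378, 165) [array([ 726., -112.,    0.]), array([672., -88., 200.]), array([618., -65., 400.])]
(560, 186) [array([ 665., -531.,    0.]), array([ 620., -443.,  200.]), array([ 576., -355.,  400.])]
(427, 52) [array([1001., -240.,    0.]), array([ 904., -197.,  200.]), array([ 808., -154.,  400.])]
(433, 266) [array([ 487., -228.,    0.]), array([ 470., -186.,  200.]), array([ 452., -145.,  400.])]
(570, 205) [array([ 620., -551.,    0.]), array([ 582., -460.,  200.]), array([ 544., -369.,  400.])]
```

>>> {"fn": "play_rows", "kwargs": {"moves": [[0, 0, 0, 0, 0, -0.14, 0], [0, 0, 0, 0, 0, -0.14, 0], [0, 0, 0, 0, 0, -0.14, 0]]}}

```text
t: 0.55
eef_pos: [264.3, -566.0, 192.9]
tcp_rot: [-3.141, -0.001, 0.869]
ft_force: [0.3, 0.2, -0.5]
opening: 0.801
```

>>> {"fn": "play_rows", "kwargs": {"moves": [[0, 0, 0, 0, 0, -0.14, 0], [0, 0, 0, 0, 0, -0.14, 0], [0, 0, 0, 0, 0, -0.14, 0], [0, 0, 0, 0, 0, -0.14, 0], [0, 0, 0, 0, 0, -0.14, 0], [0.03, 0.02, 0, 0, 0, 0, 0], [0.04, 0.025, 0, 0, 0, 0, 0], [0.04, 0.025, 0, 0, 0, 0, 0]]}}

```text
t: 1.35
eef_pos: [329.6, -454.5, 191.0]
tcp_rot: [-3.14, -0.002, 1.599]
ft_force: [1.3, -0.0, 0.3]
opening: 0.131
```

>>> {"fn": "play_rows", "kwargs": {"moves": [[0.04, 0.018, 0, 0, 0, 0, 0], [0.045, 0.018, 0, 0, 0, 0, 0], [0.045, 0.018, 0, 0, 0, 0, 0], [0.045, 0.018, 0, 0, 0, 0, 0], [0.045, 0.018, 0, 0, 0, 0, 0], [0.045, 0.018, 0, 0, 0, 0, 0], [0.045, 0.018, 0, 0, 0, 0, 0], [0.045, 0.018, 0, 0, 0, 0, 0]]}}

```text
t: 2.15
eef_pos: [466.5, -83.2, 192.0]
tcp_rot: [3.141, -0.001, 1.596]
ft_force: [0.5, -0.3, 0.9]
opening: 0.004
```

>>> {"fn": "play_rows", "kwargs": {"moves": [[0.036, 0.015, 0, 0, 0, 0, 0], [0.036, 0.015, 0, 0, 0, 0, 0], [0.036, 0.015, 0, 0, 0, 0, 0], [0.036, 0.015, 0, 0, 0, 0, 0], [0.03, 0.012, 0, 0, 0, 0, 0], [0, 0, 0, 0, 0, -0.14, 0], [0, 0, 0, 0, 0, -0.14, 0], [0, 0, 0, 0, 0, -0.14, 0]]}}

```text
t: 2.95
eef_pos: [536.4, 107.8, 192.3]
tcp_rot: [3.139, -0.001, 2.036]
ft_force: [-0.1, 0.8, 0.2]
opening: 0.003
```

>>> {"fn": "play_rows", "kwargs": {"moves": [[0, 0, 0, 0, 0, -0.15, 0], [0, 0, 0, 0, 0, -0.15, 0], [0, 0, 0, 0, 0, -0.15, 0], [0, 0, 0, 0, 0, -0.15, 0], [0, 0, 0, 0, 0, -0.15, 0], [0, 0, 0, 0, 0, -0.15, 0], [0, 0, 0, 0, 0, -0.15, 0], [0, 0, 0, 0, 0, -0.15, 0]]}}

```text
t: 3.75
eef_pos: [535.9, 108.3, 191.8]
tcp_rot: [3.14, 0.001, -3.048]
ft_force: [0.4, -0.3, -0.6]
opening: 0.003
```

>>> {"fn": "play_rows", "kwargs": {"moves": [[0, -0.007, 0.02, 0, 0, 0, 0], [0, 0, 0.03, 0, 0, 0, 0], [0, 0, 0.03, 0, 0, 0, 0], [0, 0, 0.01, 0, 0, 0, 0]]}}

```text
t: 4.15
eef_pos: [538.1, 101.4, 101.3]
tcp_rot: [3.14, 0.006, -3.042]
ft_force: [-0.5, 0.1, 0.4]
opening: 0.005
```

```bash
python3 - <<'E'
from h import *
import cv2
c=read_camera("side"); cv2.imwrite("pics/side1.png",cv2.resize(c["img"][150:280,260:400,::-1],None,fx=4.5,fy=4.5,interpolation=cv2.INTER_CUBIC))
c=read_camera("top"); cv2.imwrite("pics/top1.png",cv2.resize(c["img"][170:320,195:365,::-1],None,fx=4,fy=4,interpolation=cv2.INTER_CUBIC))
E
```

```text
(no output)
```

View pics/side1.png

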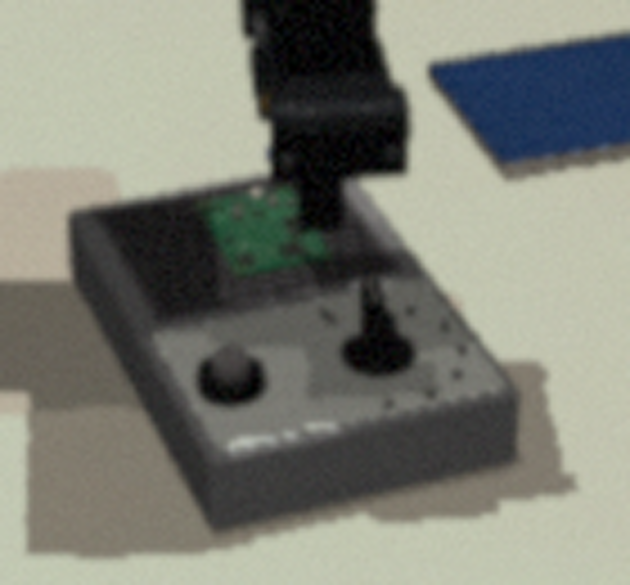

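View pics/top1.png

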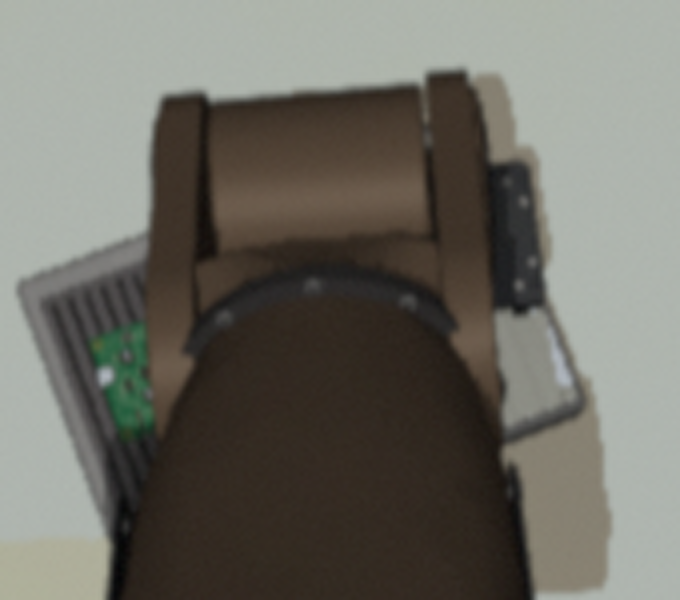

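The fingers are closed and in place. The tip in the side crop is at about (321,225), left of the pointer end near (372,285). The arm blocks the top view, so I'll check the expected pixels in the side view.

```bash
python3 - <<'E'
from h import *
c=read_camera("side");s=state();print(s["eef_pos"])
def z(X):
    p=c["R"]@np.array(X,float)+c["t"];return ((np.array([c["fx"]*p[0]/p[2]+c["cx"],c["fy"]*p[1]/p[2]+c["cy"]])-[260,150])*4.5).round(0)
x,y,h=s["eef_pos"]
print("tip edges",z([x-10,y-12,h-14]),z([x+10,y-12,h-14]),z([x-10,y+12,h-14]))
A=np.array([567.5,75.7])
for q in(.3,.5236,.7): b=.352+1.833-q; print(q,"ptr end",z([*(A+38*np.array([np.cos(b),np.sin(b)])),81]),"hub",z([*A,81]))
E
```

```text
[539.29932207 101.57826037 103.6891785 ]
tip edges [302. 290.] [339. 290.] [302. 267.]
0.3 ptr end [349. 281.] hub [373. 317.]
0.5236 ptr end [364. 280.] hub [373. 317.]
0.7 ptr end [376. 279.] hub [373. 317.]
```

```bash
python3 - <<'E'
from h import *
import cv2
c=read_camera("side");s=state();print(s["eef_pos"],s["opening"])
def z(X):
    p=c["R"]@np.array(X,float)+c["t"];return np.array([c["fx"]*p[0]/p[2]+c["cx"],c["fy"]*p[1]/p[2]+c["cy"]]).round(1)
x,y,h=s["eef_pos"]
im=c["img"][:,:,::-1].astype(float); im=np.clip(im*2.5,0,255).astype(np.uint8)
cv2.imwrite("pics/side2.png",cv2.resize(im[140:240,290:390],None,fx=6,fy=6,interpolation=cv2.INTER_CUBIC))
for dz in(-14,5,64): print(dz,(z([x-10,y-12,h+dz])-[290,140])*6,(z([x+10,y-12,h+dz])-[290,140])*6)
im=cv2.imread("pics/side0.png");im=np.clip(im*2.5,0,255).astype(np.uint8)
cv2.imwrite("pics/side0g.png",cv2.resize(im[340:460,80:200],None,fx=5,fy=5))
a=.437
for sg in(-1,1):
  X=np.array([264.3,-566,179])+sg*53*np.array([np.sin(a),-np.cos(a),0]); print("start tip",(z(X)-[80,340])*5)
E
```

```text
[539.66126964 101.61739834 104.34617915] 0.004851181579967802
-14 [223.8 445.8] [272.4 445.8]
5 [223.8 406.8] [273.  406.8]
64 [224.4 282. ] [274.2 281.4]
start tip [296.  245.5]
start tip [368. 532.]
```

View pics/side2.png

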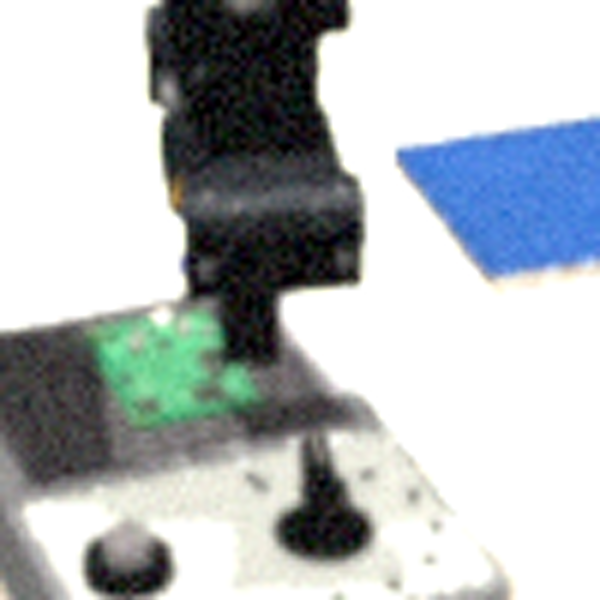

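View pics/side0g.png

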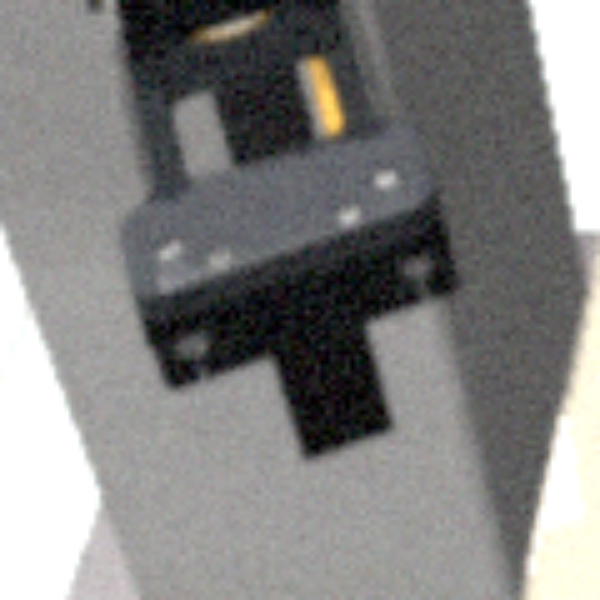

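```bash
python3 - <<'E'
from h import *
c=read_camera("side");s=state();print(s["eef_pos"],s["joints"].round(3), s["qvel"].round(3))
def z(X):
    p=c["R"]@np.array(X,float)+c["t"];return np.array([c["fx"]*p[0]/p[2]+c["cx"],c["fy"]*p[1]/p[2]+c["cy"]])
x,y,h=s["eef_pos"]
for w in(-37,37): print("body",((z([x+w,y-90,h+64])-[290,140])*6).round(0))
a=.437;X0=np.array([264.3,-566,193]);ty=np.array([np.sin(a),-np.cos(a),0]);tx=np.array([np.cos(a),np.sin(a),0])
for w in(-37,37): print("start body",((z(X0+90*ty+w*tx+[0,0,64])-[80,340])*5).round(0))
for w in(-10,10): print("start tip",((z(X0+59.5*ty+w*tx+[0,0,-14])-[80,340])*5).round(0))
E
```

```text
[539.84672139 101.62967965 104.70305772] [ 0.065  0.491  1.849  0.002  0.791 -1.607] [-0.    -0.008  0.002 -0.001 -0.004  0.   ]
body [156. 386.]
body [351. 385.]
start body [187. 518.]
start body [494. 405.]
start tip [335. 566.]
start tip [410. 537.]
```

```bash
python3 - <<'E'
from h import *
c=read_camera("top")
for i in range(4):
    s=state();print(s["t"],s["eef_pos"].round(1),s["tcp_rot"].round(3),s["joints"].round(4),s["ft_force"].round(1)); read_camera("side")
def z(X):
    p=c["R"]@np.array(X,float)+c["t"];return np.array([c["fx"]*p[0]/p[2]+c["cx"],c["fy"]*p[1]/p[2]+c["cy"]])
x,y,h=s["eef_pos"]
for hh in (64,100,140):
  for w in(-37,37): print("body",hh,((z([x+w,y-90,h+hh])-[195,170])*4).round(0))
E
```

```text
4.45 [539.8 101.7 104.8] [ 3.14   0.012 -3.042] [ 0.065   0.4904  1.8489  0.0022  0.7907 -1.6071] [-0.5  0.2 -0.2]
4.5 [539.7 101.7 104.7] [ 3.14   0.012 -3.042] [ 0.0651  0.4903  1.8492  0.0022  0.7905 -1.6072] [ 0.1  0.8 -0.9]
4.55 [539.7 101.6 104.6] [ 3.14   0.011 -3.042] [ 0.065   0.4905  1.8494  0.0021  0.7903 -1.6071] [-0.8  0.4  0.6]
4.6 [539.6 101.6 104.4] [ 3.14   0.011 -3.042] [ 0.065   0.4907  1.8496  0.0021  0.7901 -1.6071] [ 0.  -0.2 -0.1]
body 64 [538. 334.]
body 64 [533. 187.]
body 100 [539. 325.]
body 100 [535. 174.]
body 140 [541. 315.]
body 140 [537. 159.]
```

The top view agrees with the reported xy. In the side view the fingertip looks about 35 mm higher than the report implies. The spot is clear, so I'll descend a little and look again.

>>> {"fn": "play_rows", "kwargs": {"moves": [[0.002, 0, 0.01, 0, -0.01, 0, 0], [0, 0, 0.01, 0, 0, 0, 0], [0, 0, 0, 0, 0, 0, 0]]}}

```text
t: 4.95
eef_pos: [538.4, 101.5, 84.7]
tcp_rot: [3.141, 0.023, -3.042]
ft_force: [0.1, -0.1, -0.5]
opening: 0.007
```

```bash
python3 - <<'E'
from h import *
import cv2
c=read_camera("side");s=state();print(s["eef_pos"],s["tcp_rot"],s["ft_force"])
im=c["img"][:,:,::-1].astype(float); im=np.clip(im*2.5,0,255).astype(np.uint8)
cv2.imwrite("pics/side3.png",cv2.resize(im[140:240,290:390],None,fx=6,fy=6,interpolation=cv2.INTER_CUBIC))
E
```

```text
[538.62014123 101.5545308   85.18114417] [ 3.14057873  0.02386842 -3.04163998] [-0.38876155 -0.26367831  0.33189189]
```

View pics/side3.png

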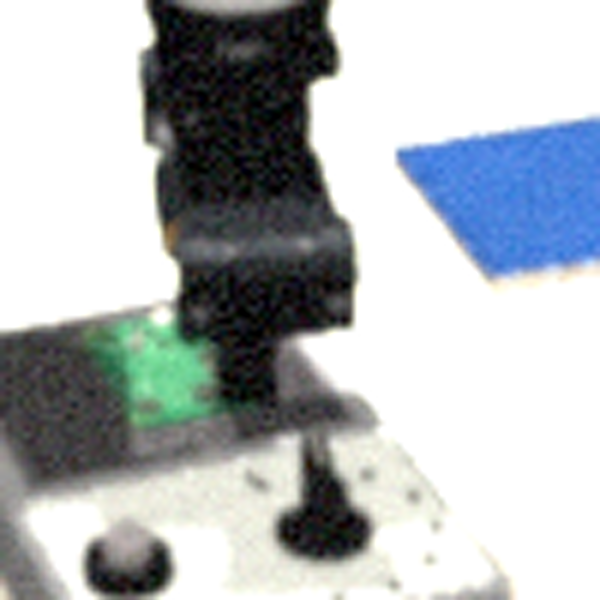

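```bash
python3 - <<'E'
from h import *
C={n:read_camera(n) for n in("top","side")}
def proj(c,X):
    p=c["R"]@X+c["t"]; return np.array([c["fx"]*p[0]/p[2]+c["cx"],c["fy"]*p[1]/p[2]+c["cy"]])
for (t,s) in (((327.8,211),(349.7,170.8)),((330.8,247),(321.7,174.2)),((327.8,211),(349.7,187)),((330.8,247),(321.7,188))):
    r=least_squares(lambda X:np.r_[proj(C["top"],X)-t,proj(C["side"],X)-s],[540,20,170.]);print(r.x.round(0),r.fun.round(1))
im=C["top"]["img"][:,:,::-1].astype(float)
import cv2
cv2.imwrite("pics/top3.png",cv2.resize(np.clip(im*2.5,0,255).astype(np.uint8)[190:280,290:370],None,fx=7,fy=6.6,interpolation=cv2.INTER_CUBIC))
print(state()["eef_pos"])
E
```

```text
[575.  15. 252.] [-0.1 -1.1 -1.3  0.3]
[510.  11. 246.] [-0.2 -2.3 -2.7  0.4]
[579.  13. 213.] [ 0.   0.3  0.4 -0.1]
[513.  10. 212.] [-0.1 -1.3 -1.5  0.2]
[538.94125478 101.57814879  85.69041808]
```

View pics/top3.png

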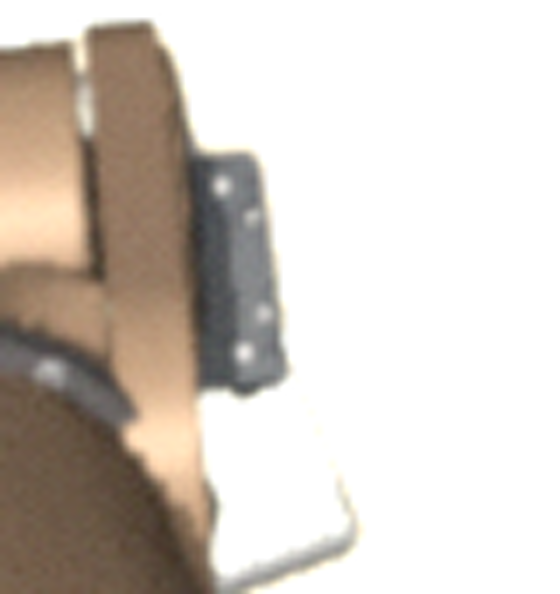

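Triangulating gives the right xy. The visible gripper body sits about 40 mm higher than the description implies, so contact force has to settle the tip height. A tip that is too high would only pass over the pointer, so this is safe to probe.

>>> {"fn": "play_rows", "kwargs": {"moves": [[0, 0, 0.005, 0, 0.024, 0, 0], [-0.004, 0, 0, 0, 0, 0, 0], [-0.004, 0, 0, 0, 0, 0, 0], [-0.002, 0, 0, 0, 0, 0, 0]]}}

```text
t: 5.5
eef_pos: [550.5, 102.7, 81.0]
tcp_rot: [3.141, -0.0, -3.042]
ft_force: [-1.4, -0.3, 0.4]
opening: 0.006
```

>>> {"fn": "play_rows", "kwargs": {"moves": [[-0.003, 0, 0, 0, 0, 0, 0], [-0.003, 0, 0, 0, 0, 0, 0]]}}

```text
t: 5.7
eef_pos: [557.0, 103.4, 81.0]
tcp_rot: [3.141, -0.0, -3.042]
ft_force: [-0.5, 0.3, 0.3]
opening: 0.001
```

```bash
cat > look.py <<'E'
from h import *
import cv2,sys
c=read_camera("side");s=state();print(s["t"],s["eef_pos"].round(1),s["tcp_rot"].round(3),s["ft_force"].round(1),s["moment"].round(2))
im=c["img"][:,:,::-1].astype(float); im=np.clip(im*2.5,0,255).astype(np.uint8)
cv2.imwrite(f"pics/{sys.argv[1]}.png",cv2.resize(im[150:240,295:385],None,fx=6.5,fy=6.5,interpolation=cv2.INTER_CUBIC))
E
python3 look.py s4
```

```text
5.75 [557.5 103.4  81.1] [ 3.141  0.    -3.042] [0.8 0.2 0.2] [ 0.15 -0.14 -0.04]
```

View pics/s4.png

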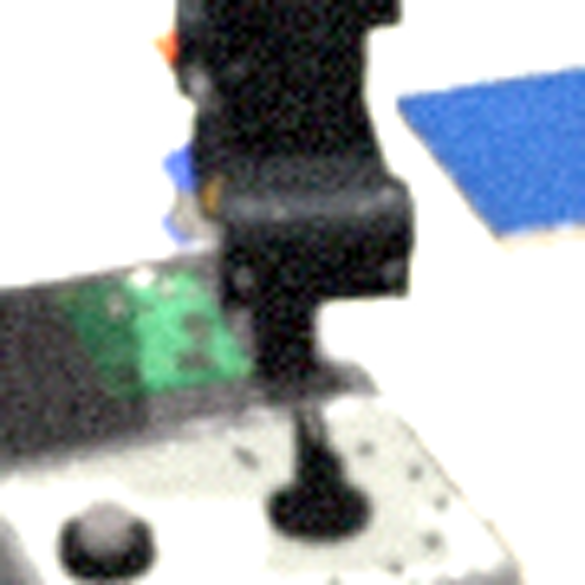

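The pointer hasn't moved: its end is still at about (343,212) full-frame, and the finger visibly hangs above it. So the tip really is higher than the reported TCP minus 14 mm. I'll back off and descend in small, force-checked steps.

>>> {"fn": "play_rows", "kwargs": {"moves": [[0.011, 0, 0, 0, 0, 0, 0], [0.01, 0, 0, 0, 0, 0, 0], [0, 0, 0.008, 0, 0, 0, 0], [0, 0, 0.006, 0, 0, 0, 0], [0, 0, 0, 0, 0, 0, 0]]}}

```text
t: 6.25
eef_pos: [533.8, 101.1, 65.9]
tcp_rot: [3.141, -0.0, -3.042]
ft_force: [0.3, -0.7, 0.6]
opening: 0.004
```

```bash
python3 look.py s5; python3 - <<'E'
from h import *
c=read_camera("side")
def z(X):
    p=c["R"]@np.array(X,float)+c["t"];return (np.array([c["fx"]*p[0]/p[2]+c["cx"],c["fy"]*p[1]/p[2]+c["cy"]])-[295,150])*6.5
x,y,h=state()["eef_pos"]
for k in(53,60,65,70,80,90,100,110): print(k,z([x-10,y-12,k]).round(0),z([x+10,y-12,k]).round(0))
E
```

```text
6.3 [534.  101.1  66.2] [ 3.141 -0.    -3.042] [-0.4  0.1 -0.5] [ 0.16 -0.14 -0.06]
53 [196. 500.] [248. 500.]
60 [196. 485.] [248. 485.]
65 [196. 474.] [248. 474.]
70 [196. 463.] [248. 463.]
80 [196. 442.] [248. 441.]
90 [196. 420.] [248. 419.]
100 [196. 397.] [249. 397.]
110 [196. 375.] [249. 375.]
```

View pics/s5.png

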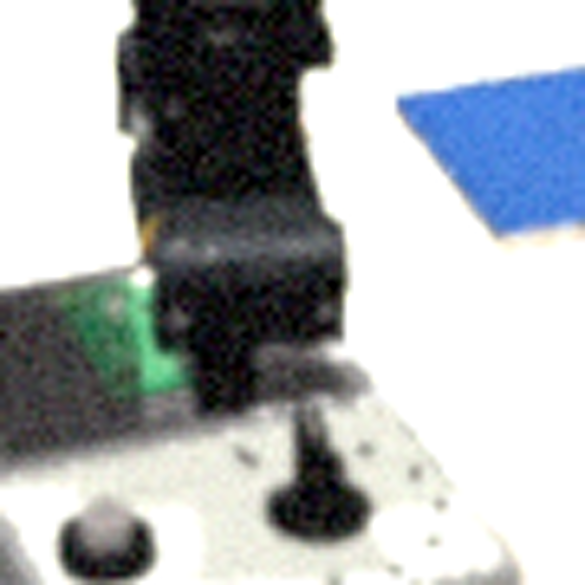

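>>> {"fn": "play_rows", "kwargs": {"moves": [[0, 0, 0.008, 0, 0, 0, 0], [0, 0, 0.006, 0, 0, 0, 0], [0, 0, 0.004, 0, 0, 0, 0], [0, 0, 0, 0, 0, 0, 0]]}}

```text
t: 6.75
eef_pos: [534.7, 101.2, 46.8]
tcp_rot: [3.141, 0.001, -3.042]
ft_force: [-1.2, -0.3, 0.3]
opening: 0.006
```

```bash
python3 look.py s6
```

```text
6.8 [534.8 101.2  47. ] [ 3.141e+00  1.000e-03 -3.042e+00] [0.1 0.4 0.6] [ 0.09 -0.11 -0.01]
```

View pics/s6.png

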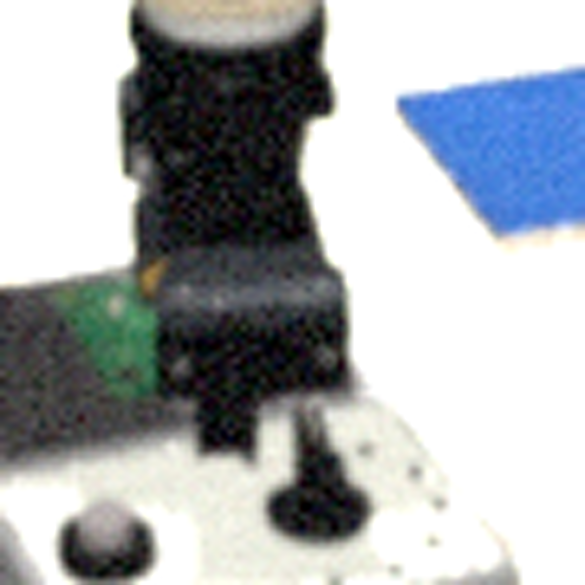

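The tip is at crop (200–255, 452), so z≈75 with the TCP at 47. That puts the tip about 28 mm above the reported TCP. I'll go down 8 mm more and then push.

>>> {"fn": "play_rows", "kwargs": {"moves": [[0, 0, 0.006, 0, 0, 0, 0], [0, 0, 0.002, 0, 0, 0, 0], [-0.004, 0, 0, 0, 0, 0, 0], [-0.004, 0, 0, 0, 0, 0, 0], [-0.004, 0, 0, 0, 0, 0, 0]]}}

```text
t: 7.3
eef_pos: [547.6, 102.5, 38.7]
tcp_rot: [3.141, 0.001, -3.042]
ft_force: [-0.5, 0.3, -0.1]
opening: 0.002
```

>>> {"fn": "play_rows", "kwargs": {"moves": [[-0.003, 0, 0, 0, 0, 0, 0], [-0.002, 0, 0, 0, 0, 0, 0]]}}

```text
t: 7.5
eef_pos: [552.0, 103.2, 38.6]
tcp_rot: [3.14, -0.001, -3.042]
ft_force: [-5.3, 1.9, 1.8]
opening: 0.004
```

```bash
python3 look.py s7
```

```text
7.55 [552.5 103.2  38.6] [ 3.140e+00 -1.000e-03 -3.042e+00] [-2.3  1.5 -0.2] [ 0.31  0.23 -0.02]
```

View pics/s7.png

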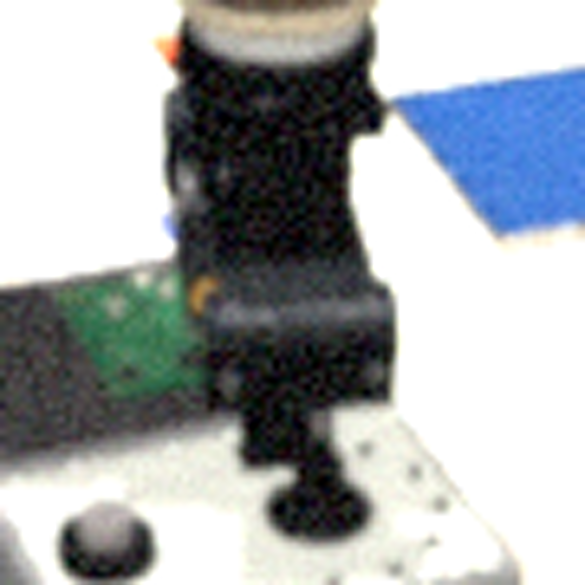

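That is contact at 5 N, where the xy fit predicted. Now I'll sweep clockwise about the axis with the tool turning along.

```bash
cat > rel.py <<'E'
from h import *
s=state();x,y,z=s["eef_pos"];psi=s["tcp_rot"][2]%(2*np.pi);phi=psi-np.pi/2
u=np.array([np.cos(phi),np.sin(phi)]);d=np.array([np.sin(phi),-np.cos(phi)]);v=np.array([x,y])-[567.5,75.7]
print("t %.2f psi %.3f q_tool %.3f r %.1f s %.1f (want 28,-15.5) z %.1f"%(s["t"],psi,.352+1.833-phi,v@u,v@d,z),"F along d %.1f u %.1f"%(s["ft_force"][:2]@d,s["ft_force"][:2]@u),s["tcp_rot"][:2].round(3))
E
python3 rel.py
```

```text
t 7.55 psi 3.242 q_tool 0.514 r 28.9 s -12.2 (want 28,-15.5) z 38.6 F along d -2.2 u 1.7 [ 3.14e+00 -1.00e-03]
```

>>> {"fn": "play_rows", "kwargs": {"moves": [[0, 0, 0, 0, 0, 0.1, 0], [-0.0034, 0.0018, 0, 0, 0, 0.12, 0], [-0.0034, 0.0018, 0, 0, 0, 0.12, 0]]}}

```text
t: 7.85
eef_pos: [559.5, 106.5, 38.6]
tcp_rot: [3.141, -0.001, 2.892]
ft_force: [-0.8, 0.3, 0.1]
opening: 0.003
```

```bash
python3 rel.py
```

```text
t 7.85 psi 2.892 q_tool 0.864 r 27.9 s -15.4 (want 28,-15.5) z 38.6 F along d -0.8 u 0.1 [ 3.141e+00 -1.000e-03]
```

>>> {"fn": "play_rows", "kwargs": {"moves": [[-0.0034, 0.0018, 0, 0, 0, 0.12, 0], [-0.0034, 0.0018, 0, 0, 0, 0.12, 0], [-0.0034, 0.0018, 0, 0, 0, 0.12, 0], [-0.0034, 0.0018, 0, 0, 0, 0.12, 0], [-0.0034, 0.0018, 0, 0, 0, 0.12, 0]]}}

```text
t: 8.35
eef_pos: [579.8, 106.7, 38.9]
tcp_rot: [3.14, -0.001, 2.267]
ft_force: [0.2, 0.8, -0.1]
opening: 0.005
```

```bash
python3 rel.py; python3 look.py s8
```

```text
t 8.35 psi 2.267 q_tool 1.489 r 29.3 s -15.9 (want 28,-15.5) z 38.9 F along d -0.5 u 0.7 [ 3.14e+00 -1.00e-03]
8.4 [580.6 106.5  39. ] [ 3.14  -0.     2.259] [ 1.  -1.   0.6] [ 0.03 -0.14 -0.02]
```

View pics/s8.png

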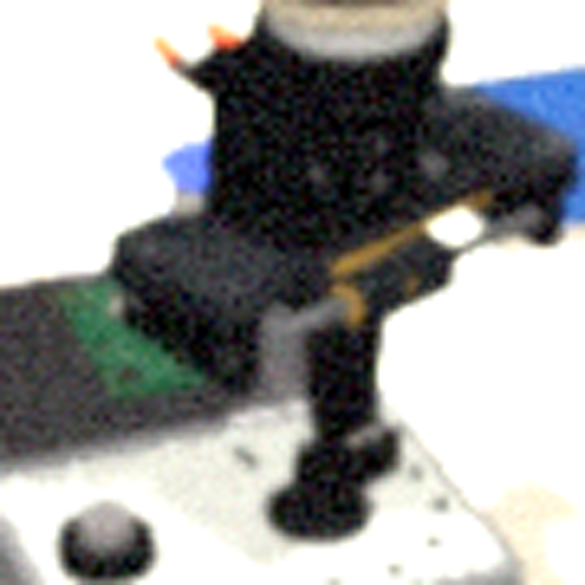

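The pointer now points at about dot 3, with its end near (395,440), and the finger is behind it.

>>> {"fn": "play_rows", "kwargs": {"moves": [[-0.0034, 0.0012, 0, 0, 0, 0.12, 0], [-0.0034, 0.0012, 0, 0, 0, 0.12, 0], [-0.0034, 0.0016, 0, 0, 0, 0.12, 0], [-0.0034, 0.0016, 0, 0, 0, 0.1, 0]]}}

```text
t: 8.8
eef_pos: [593.2, 98.1, 39.2]
tcp_rot: [3.137, -0.001, 1.793]
ft_force: [-0.1, -0.5, -0.6]
opening: 0.004
```

```bash
python3 rel.py; python3 look.py s9
```

```text
t 8.80 psi 1.793 q_tool 1.962 r 30.0 s -16.1 (want 28,-15.5) z 39.2 F along d 0.4 u -0.2 [ 3.137e+00 -1.000e-03]
8.85 [593.7  97.7  39.2] [ 3.137e+00 -1.000e-03  1.788e+00] [ 0.7  0.3 -0. ] [ 0.01 -0.14  0.03]
```

View pics/s9.png

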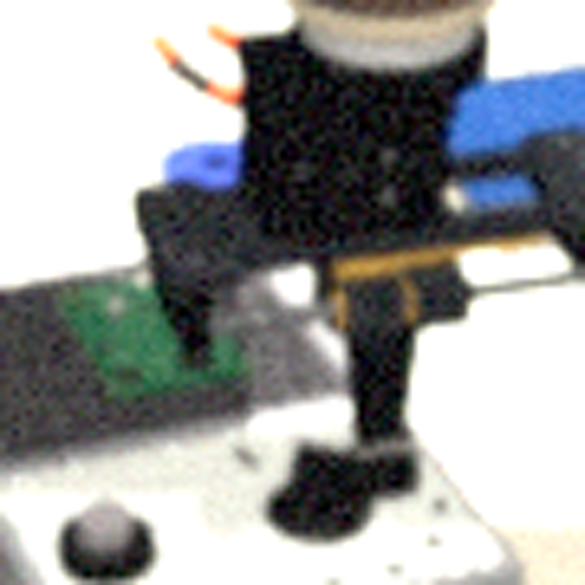

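A dark leg of the gripper body hangs near (195,360) in the crop. I'll check its clearance over the board before going on.

```bash
python3 - <<'E'
from h import *
c=read_camera("side")
import cv2
def z(X):
    p=c["R"]@np.array(X,float)+c["t"];return (np.array([c["fx"]*p[0]/p[2]+c["cx"],c["fy"]*p[1]/p[2]+c["cy"]])-[295,150])*6.5
x,y,h=state()["eef_pos"]; psi=state()["tcp_rot"][2]
ty=np.array([np.sin(psi),-np.cos(psi)]);tx=np.array([np.cos(psi),np.sin(psi)])
for e in(-90,90):
  for w in(-37,37):
    print(e,w,[z([*(np.array([x,y])+e*ty+w*tx),k]).round(0).tolist() for k in(70,100,130,160,190)])
im=np.clip(c["img"][100:260,270:430,::-1].astype(float)*3.5,0,255).astype(np.uint8)
cv2.imwrite("pics/s10.png",cv2.resize(im,None,fx=3.7,fy=3.7,interpolation=cv2.INTER_CUBIC))
E
```

```text
-90 -37 [[169.0, 535.0], [169.0, 468.0], [169.0, 399.0], [168.0, 329.0], [168.0, 257.0]]
-90 37 [[126.0, 428.0], [125.0, 363.0], [124.0, 296.0], [123.0, 228.0], [122.0, 157.0]]
90 -37 [[629.0, 471.0], [635.0, 405.0], [640.0, 337.0], [646.0, 268.0], [651.0, 197.0]]
90 37 [[568.0, 370.0], [573.0, 305.0], [577.0, 239.0], [582.0, 172.0], [586.0, 102.0]]
```

View pics/s10.png

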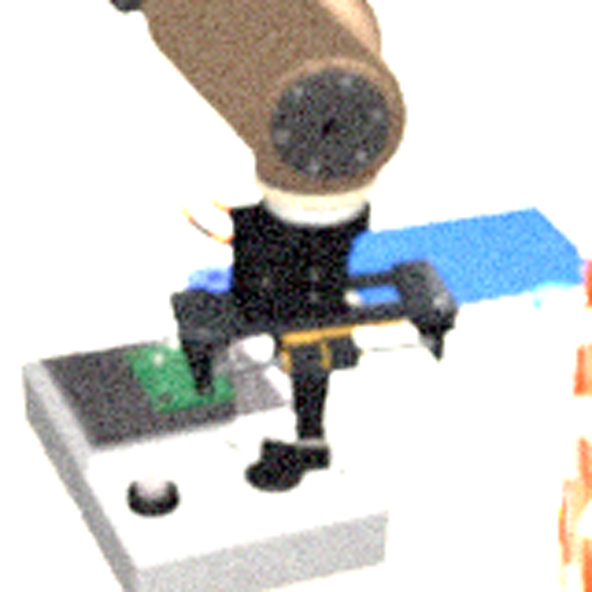

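The legs hang at about z 120, clear of the board top at 65. The rest of the turn goes in small steps, watching the force.

>>> {"fn": "play_rows", "kwargs": {"moves": [[-0.003, 0.001, 0, 0, 0, 0.1, 0], [-0.0028, 0.001, 0, 0, 0, 0.1, 0], [-0.0028, 0.0012, 0, 0, 0, 0.1, 0]]}}

```text
t: 9.2
eef_pos: [598.3, 90.5, 39.4]
tcp_rot: [3.135, -0.003, 1.503]
ft_force: [1.6, 1.7, -2.6]
opening: 0.007
```

```bash
python3 rel.py; python3 look.py s11
```

```text
t 9.20 psi 1.503 q_tool 2.253 r 29.8 s -16.9 (want 28,-15.5) z 39.4 F along d -1.8 u 1.5 [ 3.135e+00 -3.000e-03]
9.25 [598.5  90.1  39.4] [ 3.135e+00 -3.000e-03  1.497e+00] [ 0.3  1.  -0.1] [ 0.26 -0.23 -0.01]
```

View pics/s11.png

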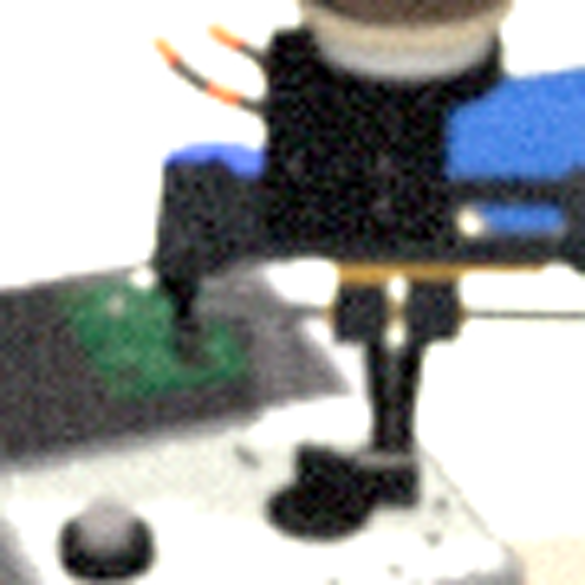

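>>> {"fn": "play_rows", "kwargs": {"moves": [[-0.003, 0.0008, 0, 0, 0, 0.07, 0], [-0.0025, 0.0008, 0, 0, 0, 0.06, 0]]}}

```text
t: 9.45
eef_pos: [599.9, 85.0, 39.5]
tcp_rot: [3.134, -0.005, 1.375]
ft_force: [0.2, 0.1, -0.6]
opening: 0.004
```

```bash
python3 rel.py; python3 look.py s12;python3 rel.py
```

```text
t 9.45 psi 1.375 q_tool 2.381 r 30.0 s -15.5 (want 28,-15.5) z 39.5 F along d -0.1 u 0.2 [ 3.134 -0.005]
9.5 [599.9  84.7  39.5] [ 3.134 -0.005  1.372] [ 0.  -0.4  0.3] [-0.02 -0.11  0.06]
t 9.50 psi 1.372 q_tool 2.384 r 30.0 s -15.2 (want 28,-15.5) z 39.5 F along d 0.4 u 0.1 [ 3.134 -0.005]
```

View pics/s12.png

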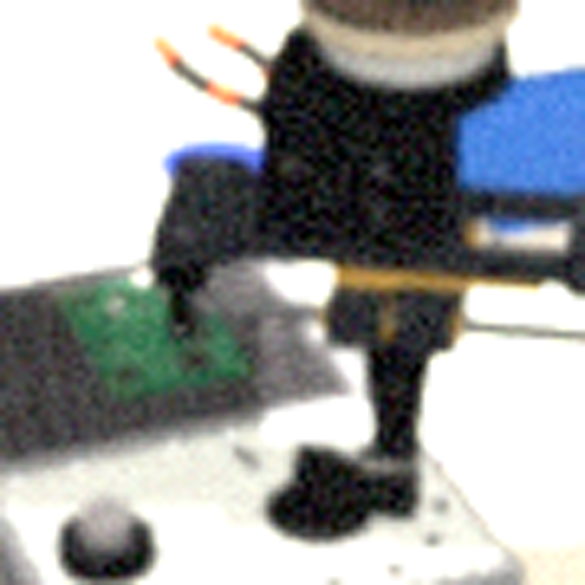

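```bash
python3 - <<'E'
from h import *
c=read_camera("side")
def z(X):
    p=c["R"]@np.array(X,float)+c["t"];return ((np.array([c["fx"]*p[0]/p[2]+c["cx"],c["fy"]*p[1]/p[2]+c["cy"]])-[295,150])*6.5).round(0)
for q in(2.094,2.356,2.618,3.14):
    b=.352+1.833-q;print(q,z([*(np.array([568,75.7])+38*np.array([np.cos(b),np.sin(b)])),81]),z([*(np.array([568,75.7])+38*np.array([np.cos(b),np.sin(b)])),61]))
E
```

```text
2.094 [412. 452.] [410. 496.]
2.356 [412. 467.] [410. 511.]
2.618 [406. 481.] [404. 525.]
3.14 [374. 504.] [373. 548.]
```

>>> {"fn": "play_rows", "kwargs": {"moves": [[0.008, 0, 0, 0, 0, 0, 0], [0.008, 0, -0.01, 0, 0, 0, 0], [0, 0, -0.03, 0, 0, 0, 0], [0, 0, -0.04, 0, 0, 0, 0], [0, 0, 0, 0, 0, 0, 0]]}}

```text
t: 10.05
eef_pos: [602.1, 103.9, 123.5]
tcp_rot: [3.136, -0.004, 1.393]
ft_force: [-0.2, 1.5, 0.1]
opening: 0.005
```

```bash
python3 rel.py; python3 look.py s13
```

```text
t 10.05 psi 1.393 q_tool 2.363 r 29.0 s -33.8 (want 28,-15.5) z 123.5 F along d -1.5 u -0.4 [ 3.136 -0.004]
10.1 [601.  103.8 121.2] [ 3.138e+00 -3.000e-03  1.393e+00] [0.6 0.6 0.2] [-0.02 -0.07  0.01]
```

View pics/s13.png

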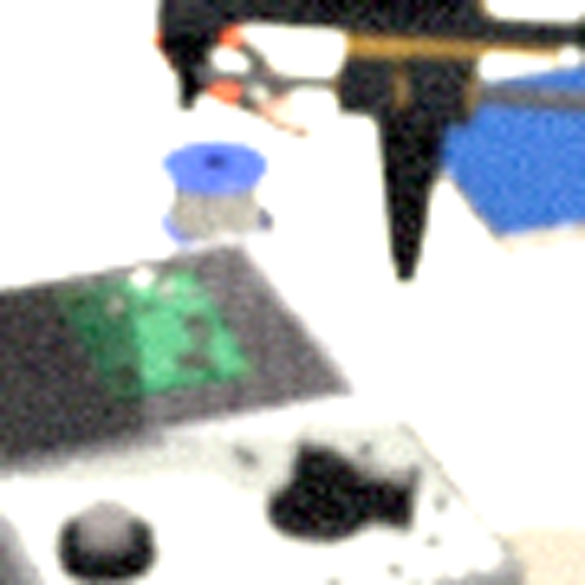

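```bash
python3 - <<'E'
from h import *
import cv2
ims=[read_camera("side")["img"][:,:,::-1].astype(float) for _ in range(4)]
im=np.mean(ims,0)[205:245,325:375];im=np.clip(255*(im/255)**.5,0,255).astype(np.uint8)
cv2.imwrite("pics/s14.png",cv2.resize(im,None,fx=15,fy=15,interpolation=cv2.INTER_CUBIC))
c=read_camera("side")
def z(X):
    p=c["R"]@np.array(X,float)+c["t"];return ((np.array([c["fx"]*p[0]/p[2]+c["cx"],c["fy"]*p[1]/p[2]+c["cy"]])-[325,205]+.5)*15).round(0)
print("hub",z([568,75.7,81]))
for q in(1.57,2.094,2.356,2.618,3.14):
    b=.352+1.833-q;u=np.array([np.cos(b),np.sin(b)]);n=np.array([-u[1],u[0]]);A=np.array([568,75.7]);print(q,z([*(A+38*u+5.5*n),81]),z([*(A+38*u-5.5*n),81]),z([*(A+38*u-5.5*n),61]))
E
```

```text
hub [277. 240.]
1.57 [439. 151.] [480. 180.] [477. 280.]
2.094 [502. 208.] [512. 245.] [508. 346.]
2.356 [512. 242.] [504. 279.] [501. 380.]
2.618 [506. 276.] [481. 311.] [477. 412.]
3.14 [448. 335.] [394. 358.] [391. 459.]
```

View pics/s14.png

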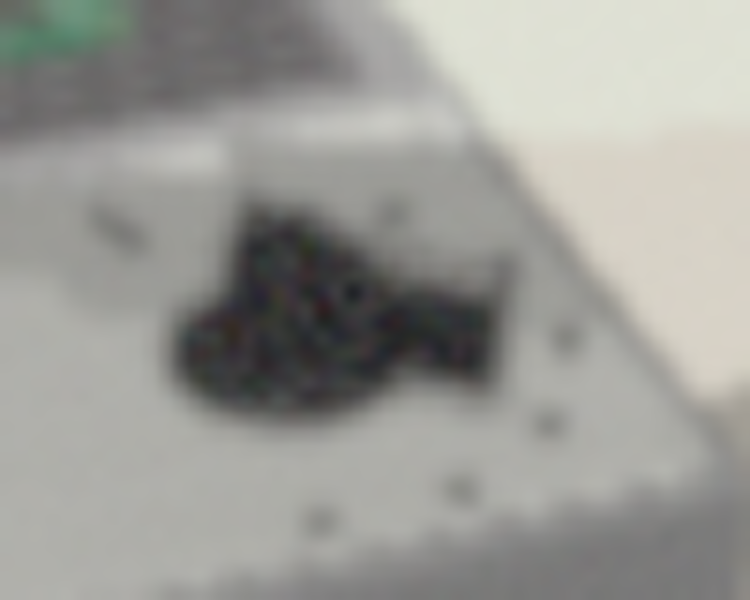

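```bash
python3 - <<'E'
from h import *
c=read_camera("side")
def z(X):
    p=c["R"]@np.array(X,float)+c["t"];return ((np.array([c["fx"]*p[0]/p[2]+c["cx"],c["fy"]*p[1]/p[2]+c["cy"]])-[325,205]+.5)*15).round(0)
for A,yaw in((np.array([568,75.7]),.352),(np.array([570.,76.3]),.368)):
  print([z([*(A+47*np.array([np.cos(yaw+1.833-k*.5236),np.sin(yaw+1.833-k*.5236)])),56]).tolist() for k in(2,4,5,6,7)])
  for q in(2.094,2.356,2.618):
    b=yaw+1.833-q;u=np.array([np.cos(b),np.sin(b)]);n=np.array([-u[1],u[0]]);print(q,z([*(A+38*u+5.5*n),81]),z([*(A+38*u-5.5*n),81]),z([*(A+38*u-5.5*n),61]))
E
```

```text
[[382.0, 222.0], [556.0, 349.0], [540.0, 432.0], [451.0, 499.0], [312.0, 531.0]]
2.094 [502. 208.] [512. 245.] [508. 346.]
2.356 [512. 242.] [504. 279.] [501. 380.]
2.618 [506. 276.] [481. 311.] [477. 412.]
[[390.0, 219.0], [567.0, 344.0], [554.0, 428.0], [467.0, 495.0], [329.0, 528.0]]
2.094 [513. 204.] [524. 241.] [520. 342.]
2.356 [524. 238.] [517. 275.] [513. 376.]
2.618 [519. 272.] [495. 307.] [491. 408.]
```

With the view bias corrected from the dots, the pointer corners match dot 5 (2.618) and not dot 4. Next, the tool goes over to the button.

>>> {"fn": "play_rows", "kwargs": {"moves": [[-0.02, -0.025, 0, 0, 0, 0, 0], [-0.02, -0.025, 0, 0, 0, 0, 0], [-0.02, -0.025, 0, 0, 0, 0, 0], [-0.014, -0.02, 0, 0, 0, 0, 0], [0, 0, 0, 0, 0, 0, 0]]}}

```text
t: 10.9
eef_pos: [487.7, 45.5, 113.5]
tcp_rot: [-3.132, -0.001, 1.392]
ft_force: [0.6, 0.2, -0.2]
opening: 0.007
```

```bash
python3 - <<'E'
from h import *
read_camera("side")
s=state();p=s["tcp_rot"][2];D=np.array([487,46])-s["eef_pos"][:2];print(s["eef_pos"].round(1),s["tcp_rot"].round(3),"tx %.1f ty %.1f"%(D@[np.cos(p),np.sin(p)],D@[np.sin(p),-np.cos(p)]))
E
```

```text
[489.3  45.9 113.7] [-3.133e+00 -1.000e-03  1.392e+00] tx -0.3 ty -2.2
```

>>> {"fn": "play_rows", "kwargs": {"moves": [[0, -0.002, 0.015, 0, 0, 0, 0], [0, 0, 0.02, 0, 0, 0, 0], [0, 0, 0.012, 0, 0, 0, 0], [0, 0, 0, 0, 0, 0, 0]]}}

```text
t: 11.35
eef_pos: [491.2, 47.1, 64.7]
tcp_rot: [-3.136, -0.001, 1.392]
ft_force: [0.8, 0.4, 0.0]
opening: 0.002
```

```bash
cat > look2.py <<'E'
from h import *
import cv2,sys
c=read_camera("side");s=state();print(s["t"],s["eef_pos"].round(1),s["tcp_rot"].round(3),s["ft_force"].round(1))
im=c["img"][170:250,285:375,::-1].astype(float); im=np.clip(255*(im/255)**.5,0,255).astype(np.uint8)
cv2.imwrite(f"pics/{sys.argv[1]}.png",cv2.resize(im,None,fx=7,fy=7,interpolation=cv2.INTER_CUBIC))
E
python3 look2.py b1
```

```text
11.4 [491.5  47.1  65.4] [-3.137e+00 -2.000e-03  1.392e+00] [0.5 0.2 0.7]
```

View pics/b1.png

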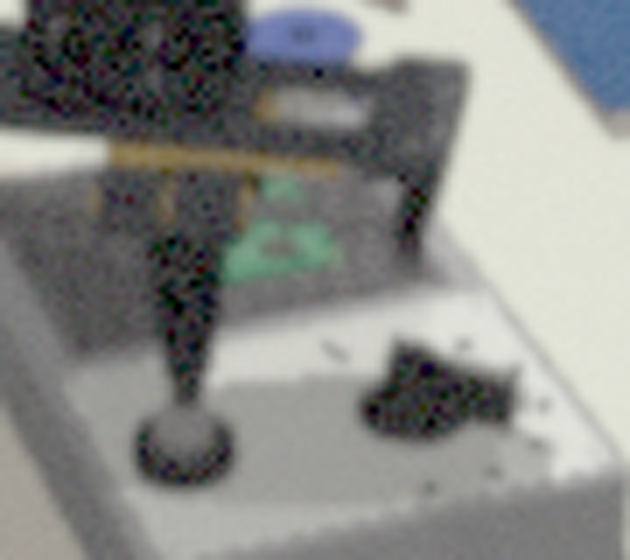

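The tip at (187,405) is right above the button top, centred near (186,430). Now I'll press down in steps.

>>> {"fn": "play_rows", "kwargs": {"moves": [[-0.001, -0.002, 0.006, 0, 0, 0, 0], [0, -0.001, 0.005, 0, 0, 0, 0], [0, 0, 0.003, 0, 0, 0, 0]]}}

```text
t: 11.7
eef_pos: [489.8, 46.9, 51.7]
tcp_rot: [-3.14, -0.002, 1.393]
ft_force: [-1.8, -1.2, 2.8]
opening: 0.003
```

>>> {"fn": "play_rows", "kwargs": {"moves": [[0, 0, 0.003, 0, 0, 0, 0], [0, 0, 0.002, 0, 0, 0, 0]]}}

```text
t: 11.9
eef_pos: [490.0, 46.9, 49.2]
tcp_rot: [-3.142, -0.002, 1.393]
ft_force: [-13.1, -1.3, 50.1]
opening: 0.006
```

```bash
python3 look2.py b2; python3 -c "
from h import *
print(state()['ft_force'],state()['eef_pos'])"
```

```text
11.95 [490.   46.9  49.4] [ 3.141e+00 -2.000e-03  1.393e+00] [-10.8  -1.3  40.3]
[-10.75905452  -1.2745718   40.28778363] [490.02292169  46.91456345  49.43027385]
```

View pics/b2.png

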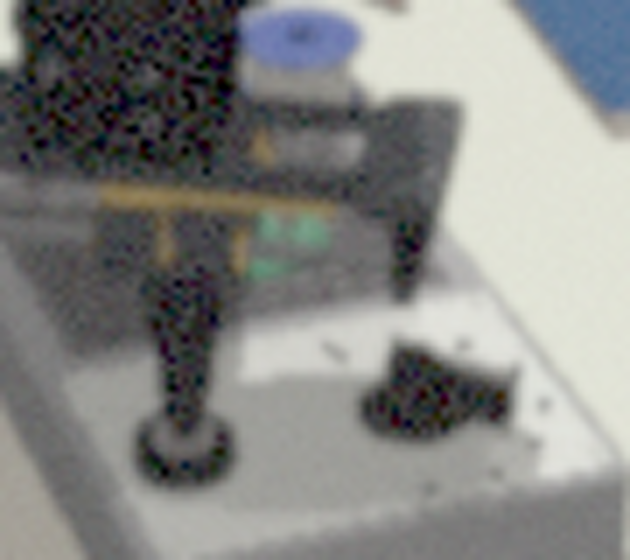

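The tip is on the button. The cap is visibly down in its surround, and 40–50 N means it has bottomed. The selector is unchanged. Now I'll hold one row and release.

>>> {"fn": "play_rows", "kwargs": {"moves": [[0, 0, 0, 0, 0, 0, 0], [0, 0, -0.01, 0, 0, 0, 0], [0, 0, -0.03, 0, 0, 0, 0], [0, 0, -0.04, 0, 0, 0, 0], [0, 0, -0.03, 0, 0, 0, 0], [0, 0, 0, 0, 0, 0, 0], [0, 0, 0, 0, 0, 0, 0]]}}

```text
t: 12.65
eef_pos: [489.9, 46.8, 167.0]
tcp_rot: [3.139, -0.003, 1.393]
ft_force: [-0.1, 0.0, -0.4]
opening: 0.005
```

```bash
python3 look2.py b3
```

```text
12.7 [489.9  46.9 166.9] [ 3.139e+00 -3.000e-03  1.393e+00] [-0.3 -0.2  0.8]
```

View pics/b3.png

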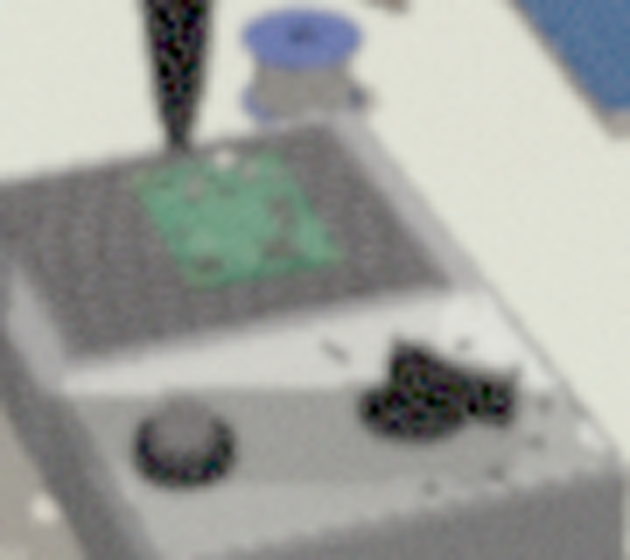

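The button is up and the pointer unchanged. I'll swing the arm aside so the top view can confirm the dot.

>>> {"fn": "play_rows", "kwargs": {"moves": [[-0.03, 0, -0.02, 0, 0, 0, 0], [-0.045, 0, 0, 0, 0, 0, 0], [-0.045, 0, 0, 0, 0, 0, 0], [-0.045, 0, 0, 0, 0, 0, 0], [-0.045, 0, 0, 0, 0, 0, 0], [-0.045, 0, 0, 0, 0, 0, 0], [-0.03, 0, 0, 0, 0, 0, 0], [0, 0, 0, 0, 0, 0, 0]]}}

```text
t: 13.5
eef_pos: [435.1, -242.6, 177.3]
tcp_rot: [-3.131, -0.006, 1.396]
ft_force: [-1.1, -0.3, -0.7]
opening: 0.006
```

```bash
python3 - <<'E'
from h import *
import cv2
c=read_camera("top")
cv2.imwrite("pics/top9.png",cv2.resize(c["img"][195:320,195:345,::-1],None,fx=4.8,fy=4.8,interpolation=cv2.INTER_CUBIC))
E
```

```text
(no output)
```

View pics/top9.png

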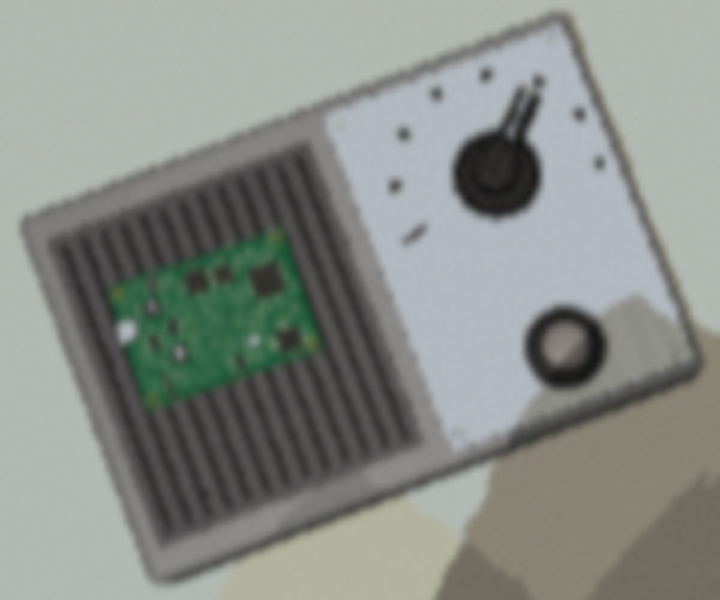

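The top view confirms it: the pointer aims at the fifth dot (540,82), the button is up at (565,343), and the board hasn't moved. I'm handing in.

```bash
python3 -c "
from cell import *
print(job_done())"
```

```text
the job is handed in; nothing more can be done
None
```

The selector is on the fifth dot, the start button has been pressed fully down and let go, and I've handed in the job. No verdict is reported back.

- **Selector:** it started at the first dot. I pushed the pointer round clockwise with the closed fingertips and never pinched it. The last top view shows it aimed at the fifth dot.
- **Start button:** I pressed until the force rose to 40–50 N, well above the 4 N spring. The side picture shows the cap down. Later pictures show it up again after release.
- **Other things:** the board is where it was in the last top view, and the reel looked unmoved in the side views. I did not check the loupe and tweezers again at the end; the arm only passed above that side of the desk.
- **Clearance:** after the release the arm was clear of everything, with about zero force on the tool.

**Disagreement:** the fingertips were about 22–28 mm above the reported TCP, not 14 mm below it as the text says. My first push therefore passed over the pointer without touching it. I then set the height from the side view and the contact force. The side and top views agreed on horizontal position to about 2–4 mm.

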